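Pulse the tasting-counter spice mill

TASK

The spice mill's square grinding cup has fallen over: stand it upright on the counter, then fit its neck fully down into the mill's collar, its two lugs through the two notches. Twist it clockwise (seen from above) to the halfway mark, 45 degrees past where the spring starts to push back, never as far as the lock click at the end of the travel, and finish with the gripper still holding it there. Leave the jar, the toothpick pot and the tub where they are.

Things in the scene. Friction and masses are not known exactly. Their poses are not given: they have to be found in the camera images.
- cup: Closed grinding cup, 0.2 kg, lying on a side face (axis and x level, 24 mm up). Upright: round steel neck, radius 19, height 0-20; square grey body 48 x 48, height 20-70; bar handle on top. Two lugs stick out of the neck's foot along the cup's +x and -x to 23.5 from the axis, 10 wide, height 0-5. Origin: centre of the neck's underside; z up to the handle. Half a turn about z fits too.
- cup_top (a point): Centre of the top of the cup's bar handle, 85 mm above the cup's origin on its axis. The bar is 44 long (along the cup's x, the same way as the lugs), 12 wide (y), and stands 15 above the square body. Axes as the cup's.
- mill: Mill, fixed: round steel base, radius 65 mm, 70 high, black deck (radius 55, top at 75), aluminium collar (outer radius 40) from there to 97. Origin: centre of the underside; z up. White marks on the deck: broad beside the two notches (mill's +x and -x), a narrow line where the cup's bar points at halfway, a small square where it points at the lock.
- mill_mouth (a point): Centre of the collar's rim, 97 mm above the counter. The rim is a lip 6 thick with a round hole of radius 20.5 and two notches at the mill's +x and -x, about 14 wide, reaching 28 from the axis. Under the lip is a chamber of radius 28. Axes as the mill's.
- mill_seat (a point): Centre of the chamber floor (top of the drive ring), 83 mm above the counter, 14 below the rim: the cup's origin comes here when it is fully down. Axes as the mill's.
- ring (a joint): Angle (rad) of the sprung drive ring in the collar: 0 at rest, growing clockwise from above; halfway 0.785, lock click and stop 1.571. The lugs, down in the notches, meet the ring's dogs after about 6 degrees clockwise and then push it round: at halfway the cup has turned 51 degrees from the notch line. Spring: 0.09 N m at first, 0.18 at halfway; it turns the cup back if let go.
- jar: Bystander: closed glass jar, radius (mm) 35, 100 high, standing on the counter; origin at the centre of its underside.
- picks: Bystander: small clear pot of toothpicks, radius (mm) 26, 73 high with the picks; origin at the centre of its underside.
- tub: Bystander: white lidded tub, radius (mm) 55, 63 high; origin at the centre of its underside.

How it is judged:
On the way, in this order (a step that is already met when the one before it is completed fails the run):
1. the cup stands upright on the counter (angle between cup's own z axis and vertical below 0.12 rad and height (world z) of cup below 0.005 m and linear speed of cup below 0.03 m/s), for 0.2 s.
2. the cup is fully down in the mill's collar (horizontal distance between cup and mill_seat below 0.004 m and z of cup in the frame of mill_seat below 0.004 m and angle between cup's own z axis and vertical below 0.12 rad), for 0.1 s.
At the end, for the whole second after the job is handed in: The cup is upright (within 7 degrees) and down in the collar (within 4 mm of the axis, 5 mm of the seat), the ring stands still at 45 +/- 12 degrees (0.576 to 0.995 rad), and the gripper's fingers still hold the cup (over 1 N) (value of joint ring between 0.576 and 0.995 rad and velocity of joint ring between -0.1 and 0.1 rad/s and horizontal distance between cup and mill_seat below 0.004 m and z of cup in the frame of mill_seat between -0.003 and 0.005 m and angle between cup's own z axis and vertical below 0.12 rad and contact force between the fingers and cup above 1 N); the arm keeps its last pose, push and grip.
It fails at once if the ring was turned to the lock click (over 80 degrees) (value of joint ring above 1.4 rad).
It fails at once if a bystander was moved by more than 3 cm (distance of any of jar, picks, tub from where it was at the start of the episode above 0.03 m).
It also fails if it takes over 58 s, if anything falls off the work surface, if the arm or the gripper's body presses on something with over 40 N, if the wrist force passes 120 N, or if a joint passes its speed limit or range.

ROBOT

A 6-joint arm with a two-finger parallel gripper is mounted at the origin on the work surface. World frame = base frame: x ahead of the robot, y to its left, z up, the work surface at z = 0. Lengths are in m, angles in rad, forces in N, time in s.
With the tool pointing down it reaches from about 0.375 to 0.9 m from the base axis. Payload 3.1 kg.
Tool frame: the origin (TCP) lies at the very end of the fingers, on their centre line; the grasp point (between the pads) lies 19 mm behind it; x points along the fingers, z is the direction in which the jaws open and shut, and the axes are right-handed (so a half turn about x gives the same grasp; the last joint's range is limited). The gripper opens to 85 mm and grips with 20 to 120 N. Pads are 22 mm wide; open, the fingers measure 114 mm over their backs; the gripper's body (76 mm by 85 mm) begins 54 mm behind the grasp point. The pads swing forward as they close: fully open they stand 13 mm farther back than shut.
Start: joints at [1.135, 0.527, 1.433, -0, 1.181, -0.178], TCP at [0.159, 0.604, 0.231] pointing down, gripper open.
Joint ranges: [-3.08, 3.08], [-0.75, 2.2], [0.22, 2.44], [-1.43, 4.57], [0, 2.65], [-2.85, 2.85]. Speed limits (rad/s): [2.79, 2.79, 3.14, 3.14, 3.14, 3.14].

INTERFACE

Orientations are given as a unit quaternion [x, y, z, w].
In Python, from station import manip, viewer, job gives the robot as it stands.
- The arm moves only by the tool move_arm, never from a script. Its argument "deltas" is one flat list of numbers, 7 for each row, row after row: the finger opening in mm, from 0 to 85.4, then the shift along the tool's x, y, z in mm, then the turn, a rotation vector about the tool's x, y, z in degrees. In form: [jaw, tx, ty, tz, rx, ry, rz, jaw, tx, ty, tz, rx, ry, rz, ...]. A call has 1 to 10 rows; each row shifts and turns the commanded pose from where the row before left it, along the tool's axes as they then stand; what a row does not reach is not made up. A row lasts 1/10 s, in which the tool goes at most 50 mm and 8.59 degrees, less where a joint would pass 70% of its speed; a pose out of reach is approached as far as the arm can. A call is refused whole if a number of a shift passes 50 or a number of a turn 8.59, either way. A call with a gripper value outside its range is refused whole. The fingers move at their own pace and stop on an object; "force" is the grip in N (left out, the last holds). Time passes only in rows, so rows that do not move let the fingers close. It gives the time, the measured TCP pose, the force and the opening at its end, in the units of the state.
- manip.sense(): the state, without advancing time (a new reading comes with each control period).
- viewer.snapshot(name): name is "scene" or "side" or "wrist"; returns a dict with "image" (420x560x3 uint8, red, green, blue), "depth" (420x560 float32, m along the optical axis (not along the pixel's ray), 0 where there is no reading), "fovy" (degrees; the focal length in pixels is half the picture's height over the tangent of half this angle, whatever the lens; pixels are square), "cx", "cy" (the principal point, pixels), "R" (3x3) and "t" (3): a world point X has camera coordinates R X + t. Camera axes: x right, y down, z forward; pixel columns grow to the right and rows downward; lengths in m; the calibration is good to about 2 mm. A picture is of the moment at which its call begins.
- job.sign_off(): hands the job in, once; it reports no verdict.
The state is a dict: "t": time; "q": joint angles; "qd": joint speeds; "tau": joint torques, N m; "tcp_pos": TCP position; "tool_rot": TCP orientation; "force": force on the tool from outside, world axes, zero at the start; "ft_torque": the same for the moment, N m; "finger_gap": opening from 0.0 (shut) to 1.0 (fully open).
Only numpy, scipy, OpenCV 4.12 (cv2) and the standard library are available. Lean on these libraries where they do the work, as an engineer would, in place of code of your own. Each camera call takes 0.05 s, during which the arm holds its last target.

## Working session

There is one attempt and no reset: what is moved stays moved. The work goes in short steps, Python scripts to look and compute and a tool call to move; the robot and the scene stay as the last step left them, time stands still between calls to the robot, and variables do not carry over. Pictures are saved under pics/ and viewed, and the job is handed in when it is done.

Besides the shell and the picture viewer there is one more tool, called after "Call:" as name(argument=value, ...) on one line, values as JSON. move_arm: Moves the arm, as the interface text tells. Its arguments: {"type":"object","properties":{"deltas":{"type":"array"},"force":{"type":"number"}},"required":["deltas"]}

```bash
mkdir -p pics; ls; python3 - <<'E'
from station import manip, viewer, job
import cv2,numpy as np,pickle
s=manip.sense();print({k:np.round(v,3) for k,v in s.items()})
for n in ["scene","side","wrist"]:
    d=viewer.snapshot(n); cv2.imwrite(f"pics/{n}0.png",d["image"][:,:,::-1]); pickle.dump(d,open(f"{n}0.pkl","wb"))
    print(n,d["fovy"],d["cx"],d["cy"],np.round(-d["R"].T@d["t"],3),(d["depth"]>0).mean(), np.round(d["R"][2],2))
E
```

```text
pics
{'t': np.float64(0.0), 'q': array([ 1.135,  0.528,  1.434, -0.   ,  1.181, -0.178]), 'qd': array([-0.001,  0.002, -0.   ,  0.002,  0.001,  0.   ]), 'tau': array([ 1.0000e-03, -4.4235e+01, -1.7802e+01, -0.0000e+00,  8.0000e-03,
        0.0000e+00]), 'tcp_pos': array([0.159, 0.604, 0.23 ]), 'tool_rot': array([-0.432,  0.561,  0.431,  0.559]), 'force': array([-0.256, -0.033, -0.416]), 'ft_torque': array([ 0.061,  0.008, -0.019]), 'finger_gap': np.float64(1.003)}
scene 42.60088633478573 275.356267356561 212.550042202584 [1.172 0.12  0.858] 0.9958248299319727 [-0.59 -0.18 -0.78]
side 54.08184336620042 274.5131352467544 206.38801136111425 [0.403 0.472 0.732] 0.9959183673469387 [ 0.26 -0.58 -0.77]
wrist 60.91404055561758 282.04825646579314 210.08595084311577 [0.083 0.625 0.373] 0.9960969387755102 [ 0.3  -0.08 -0.95]
```

View pics/scene0.png

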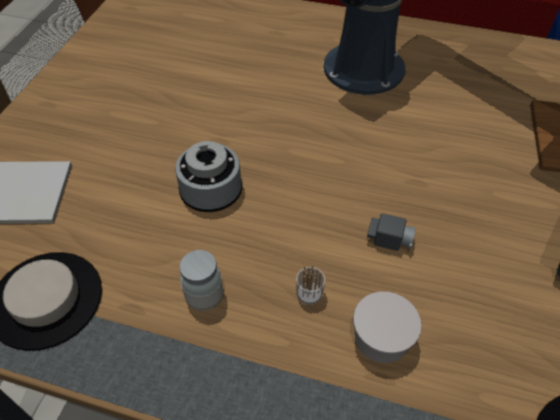

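View pics/side0.png

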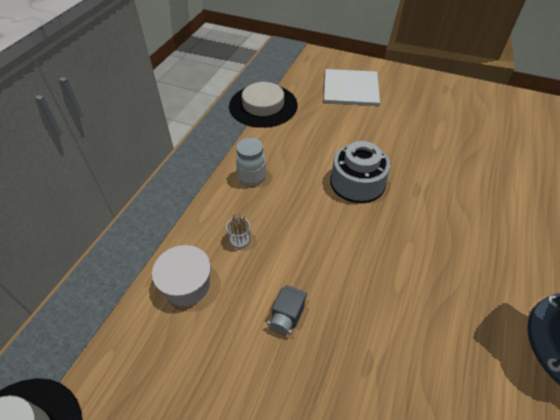

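View pics/wrist0.png

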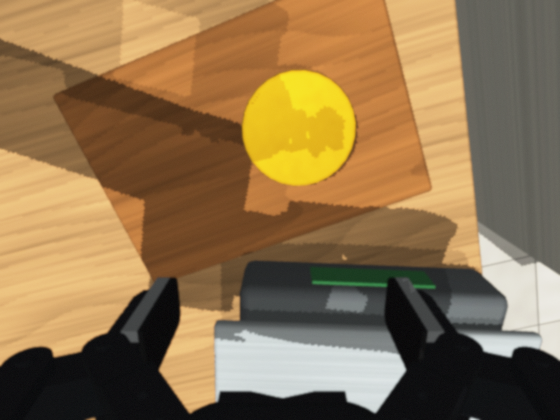

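The scene view shows the cup lying at about (390,232), with its neck to the right. The mill is at (208,175), the jar at (200,280), the pot at (310,285) and the tub at (386,325). The side view shows the cup at (287,310) and the mill at (361,170).

```bash
cat > h.py <<'E'
import numpy as np,cv2,pickle
def f(d): return d["image"].shape[0]/2/np.tan(np.radians(d["fovy"]/2))
def cloud(d):
    H,W=d["depth"].shape;v,u=np.mgrid[:H,:W];z=d["depth"].astype(float);F=f(d)
    C=np.stack([(u-d["cx"])/F*z,(v-d["cy"])/F*z,z],-1)
    return (C-d["t"])@d["R"]
def ray(d,u,v,h):
    F=f(d);o=-d["R"].T@d["t"];r=d["R"].T@np.array([(u-d["cx"])/F,(v-d["cy"])/F,1]);return o+r*(h-o[2])/r[2]
def proj(d,X):
    c=d["R"]@np.asarray(X)+d["t"];return f(d)*c[:2]/c[2]+[d["cx"],d["cy"]]
def crop(d,u,v,r,name,k=None):
    k=k or 560//(2*r)
    c=d["image"][max(0,v-r):v+r,max(0,u-r):u+r,::-1];cv2.imwrite(name,cv2.resize(c,None,fx=k,fy=k,interpolation=cv2.INTER_CUBIC))
E
python3 - <<'E'
from h import *
S=pickle.load(open("scene0.pkl","rb"));D=pickle.load(open("side0.pkl","rb"))
crop(S,390,232,35,"pics/s_cup.png");crop(D,287,310,35,"pics/d_cup.png")
crop(S,208,172,40,"pics/s_mill.png");crop(D,361,170,40,"pics/d_mill.png")
for n,d,boxes in (("scene",S,dict(cup=(360,205,420,260),mill=(170,135,250,215),jar=(175,245,228,312),picks=(292,260,330,308),tub=(345,285,425,365))),("side",D,dict(cup=(260,280,315,340),mill=(322,135,398,203),jar=(230,135,272,190),picks=(222,210,256,252),tub=(145,240,218,312)))):
    P=cloud(d)
    for k,(a,b,c,e) in boxes.items():
        Q=P[b:e,a:c].reshape(-1,3);Q=Q[Q[:,2]>.012]
        h=np.percentile(Q[:,2],98);T=Q[Q[:,2]>h-.006]
        print(n,k,len(Q),"h",h.round(4),"top mid",((T.min(0)+T.max(0))/2).round(4),"all",Q.min(0).round(3),Q.max(0).round(3))
E
```

```text
scene cup 1222 h 0.0524 top mid [0.8352 0.1472 0.4521] all [0.498 0.109 0.012] [1.172 0.194 0.858]
scene mill 3556 h 0.0997 top mid [ 0.8123 -0.0752  0.4758] all [ 0.429 -0.295  0.012] [1.172 0.12  0.858]
scene jar 2052 h 0.1031 top mid [ 0.9407 -0.03    0.4775] all [ 0.71  -0.183  0.012] [1.172 0.12  0.858]
scene picks 829 h 0.0742 top mid [0.9191 0.0692 0.463 ] all [0.656 0.007 0.012] [1.172 0.12  0.858]
scene tub 3721 h 0.0664 top mid [0.924  0.1728 0.4591] all [0.676 0.118 0.012] [1.172 0.227 0.858]
side cup 1221 h 0.0495 top mid [0.4738 0.299  0.3876] all [0.403 0.11  0.013] [0.545 0.472 0.732]
side mill 2726 h 0.0973 top mid [0.4678 0.1009 0.4115] all [ 0.403 -0.287  0.012] [0.558 0.472 0.732]
side jar 1189 h 0.1007 top mid [0.5856 0.147  0.4132] all [ 0.403 -0.178  0.012] [0.77  0.472 0.732]
side picks 606 h 0.0716 top mid [0.5487 0.2454 0.399 ] all [0.403 0.008 0.012] [0.707 0.472 0.732]
side tub 2718 h 0.0643 top mid [0.5937 0.2955 0.395 ] all [0.403 0.119 0.012] [0.785 0.472 0.732]
```

```bash
python3 - <<'E'
import re
a=cv2=None
import cv2,numpy as np
A=np.hstack([cv2.resize(cv2.imread("pics/s_cup.png"),(400,400)),cv2.resize(cv2.imread("pics/d_cup.png"),(400,400))]);cv2.imwrite("pics/cups.png",A)
A=np.hstack([cv2.resize(cv2.imread("pics/s_mill.png"),(400,400)),cv2.resize(cv2.imread("pics/d_mill.png"),(400,400))]);cv2.imwrite("pics/mills.png",A)
from h import *
for n,boxes in (("scene",dict(cup=(360,205,420,260),mill=(170,135,250,215),jar=(175,245,228,312),picks=(292,260,330,308),tub=(345,285,425,365))),("side",dict(cup=(260,280,315,340),mill=(322,135,398,203),jar=(230,135,272,190),picks=(222,210,256,252),tub=(145,240,218,312)))):
    d=pickle.load(open(n+"0.pkl","rb"));P=cloud(d);P[d["depth"]==0]=0
    for k,(a,b,c,e) in boxes.items():
        Q=P[b:e,a:c].reshape(-1,3);Q=Q[Q[:,2]>.012]
        h=np.percentile(Q[:,2],98);T=Q[abs(Q[:,2]-h)<.006]
        print(n,k,"h",h.round(4),"top mid",((T.min(0)+T.max(0))/2)[:2].round(4),"ext",np.ptp(T,axis=0)[:2].round(3),"all",Q.min(0).round(3),Q.max(0).round(3))
        if k=="cup":
            T=Q[Q[:,2]>.043]; r=cv2.minAreaRect((T[:,:2]*1000).astype(np.float32)); print(r)
            r=cv2.minAreaRect((Q[:,:2]*1000).astype(np.float32)); print("all",r)
E
```

```text
scene cup h 0.0508 top mid [0.5228 0.1581] ext [0.049 0.067] all [0.498 0.109 0.012] [0.549 0.194 0.053]
((522.9846801757812, 158.88609313964844), (69.34215545654297, 50.089385986328125), 88.19171142578125)
all ((523.3839111328125, 152.0391387939453), (84.80289459228516, 51.48159408569336), 89.54531860351562)
scene mill h 0.0994 top mid [ 0.495  -0.2305] ext [0.084 0.08 ] all [ 0.429 -0.295  0.012] [ 0.562 -0.165  0.102]
scene jar h 0.1028 top mid [ 0.7402 -0.1493] ext [0.061 0.062] all [ 0.71  -0.183  0.012] [ 0.776 -0.113  0.105]
scene picks h 0.0736 top mid [0.6815 0.0333] ext [0.03 0.03] all [0.656 0.007 0.012] [0.71  0.058 0.076]
scene tub h 0.0662 top mid [0.7314 0.1728] ext [0.11  0.109] all [0.676 0.118 0.012] [0.787 0.227 0.068]
side cup h 0.0489 top mid [0.5209 0.1593] ext [0.048 0.07 ] all [0.496 0.11  0.013] [0.545 0.196 0.05 ]
((521.2456665039062, 159.04454040527344), (69.02581787109375, 47.841278076171875), 88.25203704833984)
all ((521.068603515625, 152.78305053710938), (86.61392974853516, 48.45979309082031), 88.49935913085938)
side mill h 0.0969 top mid [ 0.4935 -0.2298] ext [0.079 0.081] all [ 0.429 -0.287  0.012] [ 0.558 -0.164  0.099]
side jar h 0.1005 top mid [ 0.7382 -0.148 ] ext [0.061 0.061] all [ 0.703 -0.178  0.012] [ 0.77  -0.112  0.102]
side picks h 0.0712 top mid [0.6804 0.034 ] ext [0.029 0.031] all [0.655 0.008 0.012] [0.707 0.059 0.074]
side tub h 0.0642 top mid [0.7298 0.1735] ext [0.11 0.11] all [0.675 0.119 0.012] [0.785 0.228 0.066]
```

View pics/cups.png

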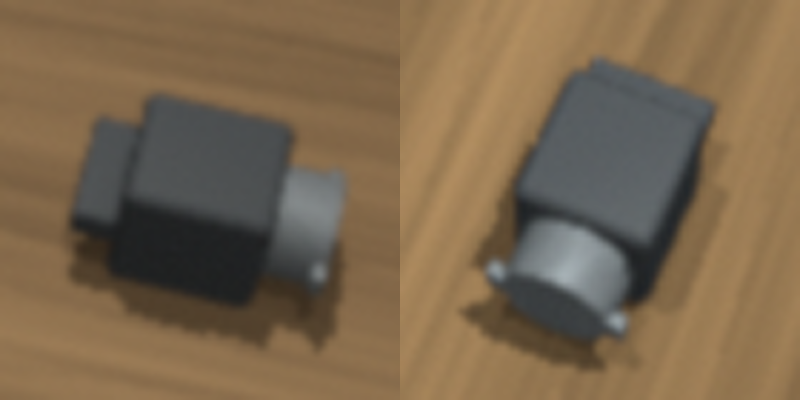

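View pics/mills.png

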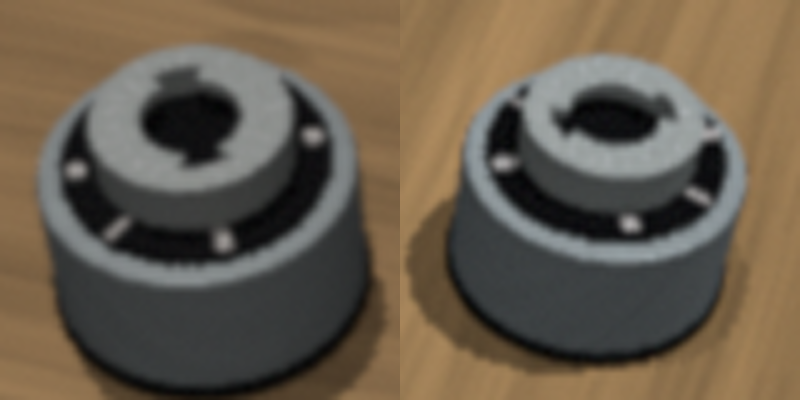

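The crops agree with the depth data: the cup axis lies close to world y, with the neck at y≈0.195 and the handle end at y≈0.110. The mill notches lie roughly along world x. Next I'll work out the cup's yaw and the marks, then plan the first move.

```bash
cat >> h.py <<'E'
from scipy.spatial.transform import Rotation as Ro
def toolR(a,jaw):
    a=np.array(a,float);a/=np.linalg.norm(a);j=np.array(jaw,float);j-=a*(a@j);j/=np.linalg.norm(j)
    return np.stack([a,np.cross(j,a),j],1)
def plan(s,p,R):
    """rot then shift"""
    R0=Ro.from_quat(s["tool_rot"]).as_matrix()
    rv=np.degrees(Ro.from_matrix(R0.T@R).as_rotvec())
    d=np.asarray(p)-s["tcp_pos"]
    print("rotvec deg",rv.round(2),"| shift after rot",(R.T@d*1000).round(1),"| shift before rot",(R0.T@d*1000).round(1))
E
python3 - <<'E'
from h import *
from station import manip
s=manip.sense();print(Ro.from_quat(s["tool_rot"]).as_matrix().round(3))
for n,b in (("scene",(360,205,420,260)),("side",(260,280,315,340))):
    d=pickle.load(open(n+"0.pkl","rb"));P=cloud(d);P[d["depth"]==0]=0
    Q=P[b[1]:b[3],b[0]:b[2]].reshape(-1,3);T=Q[(Q[:,2]>.040)]
    # box corners of the top face, body only
    y=T[:,1]; 
    for lo in np.arange(.105,.2,.01):
        k=T[(y>=lo)&(y<lo+.01),0]
        if len(k)>3: print(n,lo.round(3),len(k),k.min().round(4),k.max().round(4))
    # marks
for n,(c,r0,x) in dict(scene=((208,172),40,0),side=((361,170),40,0)).items():
    d=pickle.load(open(n+"0.pkl","rb"));im=d["image"].astype(int)
    P=cloud(d)
    ctr=np.array([.494,-.230]);m=(np.abs(P[...,2]-.076)<.008)&(np.hypot(P[...,0]-ctr[0],P[...,1]-ctr[1])<.056)&(im.min(2)>110)
    k,l,st,ce=cv2.connectedComponentsWithStats(m.astype(np.uint8))
    for i in range(1,k):
        if st[i,4]>2:
            w=ray(d,*ce[i],.075);v=w[:2]-ctr;print(n,ce[i].round(1),st[i,4],w.round(4),"r",np.hypot(*v).round(4),"ang",np.degrees(np.arctan2(v[1],v[0])).round(1))
E
```

```text
[[-0.001 -0.967  0.255]
 [-0.002  0.255  0.967]
 [-1.     0.    -0.002]]
scene 0.115 7 0.5034 0.5415
scene 0.125 117 0.4987 0.5472
scene 0.135 119 0.4995 0.549
scene 0.145 116 0.4976 0.5473
scene 0.155 121 0.4988 0.5472
scene 0.165 109 0.4983 0.5484
scene 0.175 44 0.513 0.5339
scene 0.185 43 0.5121 0.5348
side 0.125 108 0.4968 0.5442
side 0.135 136 0.4971 0.5446
side 0.145 131 0.497 0.5453
side 0.155 140 0.4972 0.545
side 0.165 164 0.4975 0.5442
side 0.175 45 0.5074 0.5403
side 0.185 42 0.5119 0.5318
scene [230.  158.5] 6 [ 0.47   -0.1902  0.075 ] r 0.0465 ang 121.1
scene [235.  163.5] 6 [ 0.4803 -0.1759  0.075 ] r 0.0558 ang 104.2
scene [183.  165.5] 6 [ 0.5149 -0.2737  0.075 ] r 0.0484 ang -64.4
scene [191. 177.] 3 [ 0.5391 -0.2466  0.075 ] r 0.0481 ang -20.1
scene [212.5 180. ] 6 [ 0.5346 -0.2033  0.075 ] r 0.0486 ang 33.4
side [343.5 149.5] 4 [ 0.5422 -0.2459  0.075 ] r 0.0507 ang -18.3
side [382.9 156.1] 8 [ 0.4522 -0.2592  0.075 ] r 0.0509 ang -145.0
side [341.  162.3] 7 [ 0.5348 -0.2029  0.075 ] r 0.049 ang 33.6
side [380.4 168.8] 5 [ 0.4475 -0.2168  0.075 ] r 0.0483 ang 164.2
side [366.7 174.1] 9 [ 0.4714 -0.189   0.075 ] r 0.0468 ang 118.8
```

Mark angles around the mill axis: notches at about 34° and −145°, halfway at about −18°, lock at about −63°. These match the geometry (34−51=−17). Next I'll go above the cup with the jaw along world x.

Call:
move_arm(deltas=[85,0,0,0,7.5,0,0,85,0,0,0,7.5,0,0,85,0,0,0,7.5,0,0,85,0,0,0,7.5,0,0,85,0,0,0,7.5,0,0,85,0,0,0,7.5,0,0,85,0,0,0,7.5,0,0,85,0,0,0,7.5,0,0,85,0,0,0,7.5,0,0,85,0,0,0,7.7,0,0])

```text
t: 1.15
tcp_pos: [0.1592, 0.6041, 0.2309]
tool_rot: [0.001, 0.707, -0.002, 0.707]
force: [-0.3, -0.0, -0.1]
finger_gap: 0.995
```

```bash
python3 - <<'E'
from h import *
from station import manip
s=manip.sense();print(s["t"],s["tcp_pos"],s["q"].round(3));print(Ro.from_quat(s["tool_rot"]).as_matrix().round(3))
plan(s,[.522,.15,.231],toolR([0,0,-1],[1,0,0]))
E
```

```text
1.15 [0.15920189 0.60405707 0.23089246] [1.134 0.528 1.433 0.    1.181 1.139]
[[-0.     0.005  1.   ]
 [-0.001  1.    -0.005]
 [-1.    -0.001 -0.   ]]
rotvec deg [-0.29 -0.02  0.05] | shift after rot [-1.000e-01 -4.541e+02  3.628e+02] | shift before rot [ 1.000e-01 -4.522e+02  3.651e+02]
```

Call:
move_arm(deltas=[85,0,-45,36,0,0,0,85,0,-45,36,0,0,0,85,0,-45,36,0,0,0,85,0,-45,36,0,0,0,85,0,-45,36,0,0,0,85,0,-45,36,0,0,0,85,0,-45,36,0,0,0,85,0,-45,36,0,0,0,85,0,-45,36,0,0,0,85,0,-45,38,0,0,0])

```text
t: 2.15
tcp_pos: [0.4736, 0.213, 0.2312]
tool_rot: [-0.0, 0.707, 0.0, 0.707]
force: [-0.2, 0.3, -0.0]
finger_gap: 0.996
```

```bash
python3 - <<'E'
from h import *
from station import manip,viewer
d=viewer.snapshot("wrist");s=manip.sense();print(s["t"],s["tcp_pos"],s["q"].round(3))
cv2.imwrite("pics/w1.png",d["image"][:,:,::-1]);pickle.dump(d,open("w1.pkl","wb"))
P=cloud(d);P[d["depth"]==0]=0
m=(np.abs(P[...,0]-.52)<.05)&(np.abs(P[...,1]-.15)<.07)&(P[...,2]>.01)&(P[...,2]<.06)
Q=P[m];print(Q.min(0),Q.max(0))
T=Q[Q[:,2]>.043]
for lo in np.arange(.1,.2,.01):
    k=T[(T[:,1]>=lo)&(T[:,1]<lo+.01)]
    if len(k)>3: print(lo.round(3),len(k),k[:,0].min().round(4),k[:,0].max().round(4),k[:,2].mean().round(4))
B=T[(T[:,1]>.12)&(T[:,1]<.18)];print(cv2.minAreaRect((B[:,:2]*1000).astype(np.float32)))
E
```

```text
2.2 [0.48045791 0.20756126 0.23157741] [ 0.197  0.389  1.689 -0.006  1.058  0.204]
[0.49839666 0.10893793 0.01004768] [0.54697145 0.19466552 0.05073723]
0.12 178 0.4989 0.5455 0.0478
0.13 429 0.4987 0.5466 0.048
0.14 433 0.4986 0.5467 0.048
0.15 442 0.4993 0.5466 0.0481
0.16 466 0.4991 0.547 0.0481
0.17 288 0.4991 0.5463 0.0463
0.18 43 0.5175 0.5282 0.0435
0.19 21 0.5201 0.5297 0.0435
((522.7706909179688, 152.01763916015625), (54.97711944580078, 48.08917236328125), 89.08109283447266)
```

View pics/w1.png

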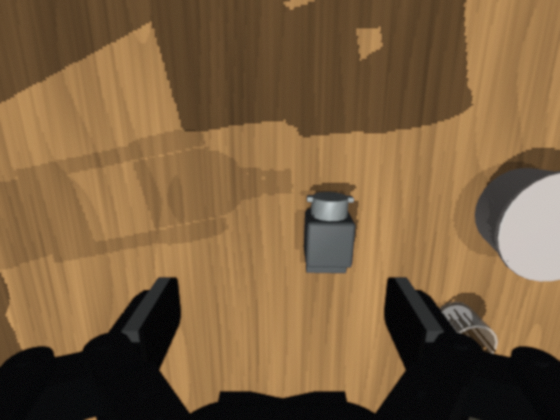

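The wrist view shows the cup at (329,235), with lugs at (311,200) and (350,200). Its centreline is at x≈0.5227, it has no yaw, and its foot is at y≈0.195, which agrees with the other two views. I'll tilt the tool 40° in y, so that after rotating the cup 90° the tool leans 50° the other way.

Call:
move_arm(deltas=[85,0,0,0,0,0,8,85,0,0,0,0,0,8,85,0,0,0,0,0,8,85,0,0,0,0,0,8,85,0,0,0,0,0,8,85,0,0,0,0,0,0,85,0,0,0,0,0,0])

```text
t: 2.9
tcp_pos: [0.4728, 0.2144, 0.2308]
tool_rot: [0.242, 0.665, 0.241, 0.664]
force: [-0.4, 0.7, 0.2]
finger_gap: 0.997
```

```bash
python3 - <<'E'
from h import *
from station import manip,viewer
s=manip.sense();print(s["t"],s["tcp_pos"],s["q"].round(3))
c,n=np.cos(np.radians(40)),np.sin(np.radians(40));a=np.array([0,n,-c])
print(Ro.from_quat(s["tool_rot"]).as_matrix().round(3))
g=np.array([.5227,.138,.030])+.019*a;print(g)
plan(s,g-.12*a,toolR(a,[1,0,0]))
plan(s,g,toolR(a,[1,0,0]))
E
```

```text
2.9 [0.47283578 0.21441692 0.23082735] [-0.186  0.437  1.875  0.773  1.126 -0.636]
[[-0.001  0.002  1.   ]
 [ 0.641  0.767 -0.001]
 [-0.767  0.641 -0.002]]
[0.5227     0.15021296 0.01544516]
rotvec deg [-0.12 -0.06  0.1 ] | shift after rot [   3.7 -187.6   49.9] | shift before rot [   4.  -187.5   50.3]
rotvec deg [-0.12 -0.06  0.1 ] | shift after rot [ 123.7 -187.6   49.9] | shift before rot [ 124.  -187.3   50.4]
```

Call:
move_arm(deltas=[85,0,-32,10,0,0,0,85,0,-32,10,0,0,0,85,0,-32,10,0,0,0,85,0,-32,10,0,0,0,85,0,-32,10,0,0,0,85,4,-27.5,0,0,0,0,85,0,0,0,0,0,0,85,0,0,0,0,0,0])

```text
t: 3.7
tcp_pos: [0.5229, 0.0752, 0.1083]
tool_rot: [0.241, 0.665, 0.242, 0.664]
force: [0.1, -0.8, 0.3]
finger_gap: 0.992
```

```bash
python3 - <<'E'
from h import *
from station import manip,viewer
s=manip.sense();print(s["t"],s["tcp_pos"],s["q"].round(3),s["force"].round(1))
c,n=np.cos(np.radians(40)),np.sin(np.radians(40));a=np.array([0,n,-c])
g=np.array([.5227,.138,.030])+.019*a
plan(s,g,toolR(a,[1,0,0]))
d=viewer.snapshot("wrist");cv2.imwrite("pics/w2.png",d["image"][:,:,::-1])
E
```

```text
3.7 [0.52290225 0.07522646 0.10832851] [-0.426  0.713  1.795  0.718  1.093 -0.919] [ 0.1 -0.8  0.3]
rotvec deg [ 0.08 -0.1   0.01] | shift after rot [119.4  -2.3  -0.2] | shift before rot [119.4  -2.2   0. ]
```

View pics/w2.png

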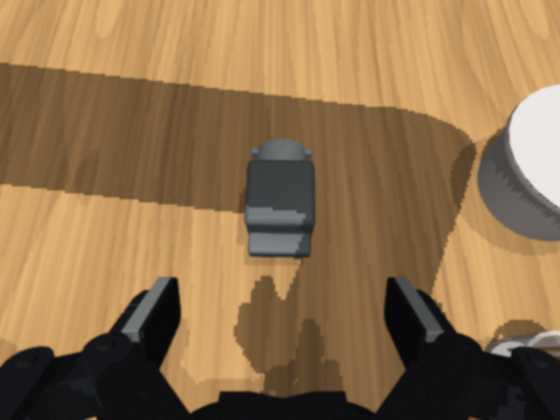

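The cup at (281,200) is centred between the fingers at (160,300) and (405,300). I'll advance along the tool axis.

Call:
move_arm(deltas=[85,25,0,0,0,0,0,85,25,-2,0,0,0,0,85,25,0,0,0,0,0,85,22,0,0,0,0,0,85,14,0,0,0,0,0,85,8,0,0,0,0,0,85,0,0,0,0,0,0,85,0,0,0,0,0,0], force=50)

```text
t: 4.55
tcp_pos: [0.5234, 0.1487, 0.0159]
tool_rot: [0.241, 0.664, 0.242, 0.665]
force: [-0.7, 0.3, -0.6]
finger_gap: 0.994
```

Call:
move_arm(deltas=[40,0,0,0,0,0,0,40,0,0,0,0,0,0,40,0,0,0,0,0,0,40,0,0,0,0,0,0,40,0,0,0,0,0,0,40,0,0,0,0,0,0,40,0,0,0,0,0,0,40,0,0,0,0,0,0], force=50)

```text
t: 5.35
tcp_pos: [0.5232, 0.1484, 0.0159]
tool_rot: [0.242, 0.664, 0.242, 0.665]
force: [-0.9, -3.8, 6.9]
finger_gap: 0.555
```

```bash
python3 - <<'E'
from h import *
from station import manip,viewer
s=manip.sense();print(s["t"],s["tcp_pos"],s["q"].round(3),s["force"].round(1),s["finger_gap"]*85.4)
d=viewer.snapshot("wrist");cv2.imwrite("pics/w3.png",d["image"][:,:,::-1])
E
```

```text
5.35 [0.52320446 0.14837602 0.01586959] [-0.294  0.884  1.831  0.902  0.902 -1.043] [-0.9 -3.8  6.9] 47.40038605746232
```

View pics/w3.png

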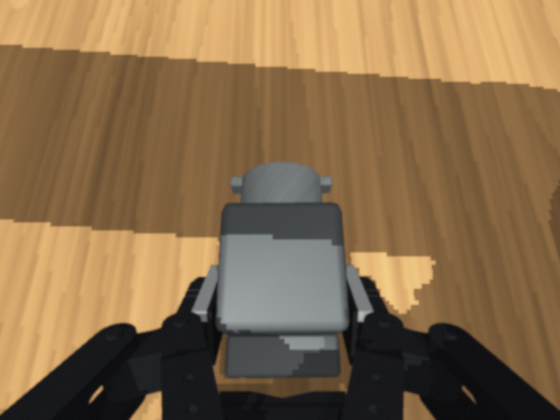

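The cup is held with a 47.4 mm gap. I'll lift it and rotate −90° about the jaw axis.

Call:
move_arm(deltas=[40,-15,13,0,0,0,0,40,-31,26,0,0,0,0,40,-31,26,0,0,0,0,40,-31,26,0,0,0,0,40,0,0,0,0,0,-5,40,0,0,0,0,0,-7,40,0,0,0,0,0,-7,40,0,0,0,0,0,-7,40,0,0,0,0,0,-7,40,0,0,0,0,0,-7])

```text
t: 6.4
tcp_pos: [0.5225, 0.149, 0.1567]
tool_rot: [-0.002, 0.707, -0.002, 0.707]
force: [-0.6, -0.1, -1.9]
finger_gap: 0.556
```

Call:
move_arm(deltas=[40,0,0,0,0,0,-7,40,0,0,0,0,0,-7,40,0,0,0,0,0,-7,40,0,0,0,0,0,-7,40,0,0,0,0,0,-7,40,0,0,0,0,0,-7,40,0,0,0,0,0,-5,40,0,0,0,0,0,-3,40,0,0,0,0,0,0,40,0,0,0,0,0,0])

```text
t: 7.4
tcp_pos: [0.5225, 0.1492, 0.1556]
tool_rot: [-0.299, 0.641, -0.298, 0.641]
force: [0.2, -0.7, -1.8]
finger_gap: 0.554
```

```bash
python3 - <<'E'
from h import *
from station import manip,viewer
s=manip.sense();print(s["t"],s["tcp_pos"],s["q"].round(3),s["force"].round(1),s["finger_gap"]*85.4)
R=Ro.from_quat(s["tool_rot"]).as_matrix();print(R.round(3))
c,n=np.cos(np.radians(50)),np.sin(np.radians(50));plan(s,s["tcp_pos"],toolR([0,-n,-c],[1,0,0]))
o=[]
for n in("side","scene"):
    d=viewer.snapshot(n);pickle.dump(d,open(n+"4.pkl","wb"));p=proj(d,s["tcp_pos"]).astype(int);r=70
    o.append(cv2.resize(d["image"][max(0,p[1]-r):p[1]+r,p[0]-r:p[0]+r,::-1],(400,400),interpolation=cv2.INTER_CUBIC))
cv2.imwrite("pics/v4.png",np.hstack(o))
E
```

```text
7.4 [0.5224872  0.14922941 0.1555832 ] [ 0.451  0.784  1.507 -0.774  1.396  0.812] [ 0.2 -0.7 -1.8] 47.312567467268906
[[-0.    -0.002  1.   ]
 [-0.765  0.644  0.001]
 [-0.644 -0.765 -0.002]]
rotvec deg [ 0.09 -0.03 -0.07] | shift after rot [0. 0. 0.] | shift before rot [0. 0. 0.]
```

View pics/v4.png

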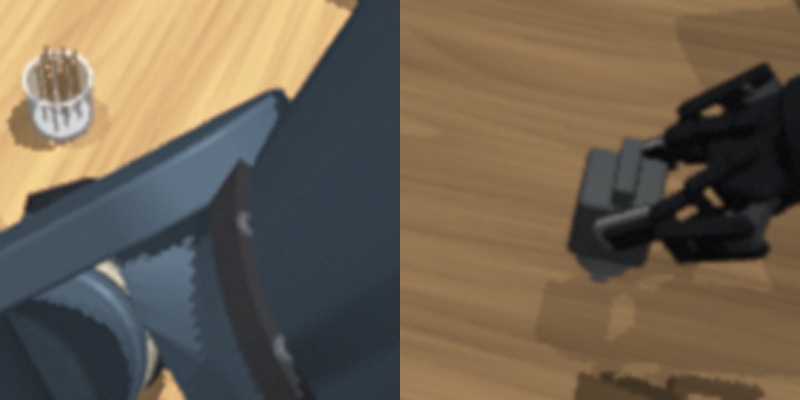

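```bash
python3 - <<'E'
from h import *
d=pickle.load(open("scene4.pkl","rb"));P=cloud(d);P[d["depth"]==0]=0
m=(abs(P[...,0]-.5225)<.04)&(abs(P[...,1]-.14)<.05)&(P[...,2]>.1)&(P[...,2]<.22)
Q=P[m];print(len(Q),np.histogram(Q[:,2],bins=np.arange(.1,.22,.005)))
for a,b in((.17,.188),(.188,.2)):
    T=Q[(Q[:,2]>a)&(Q[:,2]<b)&(Q[:,1]<.155)]
    if len(T)>10:
        T0=T
        for _ in range(5):
            A=np.c_[T[:,:2]-[.52,.14],np.ones(len(T))];c=np.linalg.lstsq(A,T[:,2],rcond=None)[0];r=abs(np.c_[T0[:,:2]-[.52,.14],np.ones(len(T0))]@c-T0[:,2]);T=T0[r<.002]
        print(a,len(T0),len(T),c,T.min(0),T.max(0))
E
```

```text
1501 (array([  0,   2,  32,  37,  24,   4,  22,  56,  54,  39,  33,  21,  33,
        56,  84, 280, 292,  99, 118, 138,  53,  18,   6]), array([0.1  , 0.105, 0.11 , 0.115, 0.12 , 0.125, 0.13 , 0.135, 0.14 ,
       0.145, 0.15 , 0.155, 0.16 , 0.165, 0.17 , 0.175, 0.18 , 0.185,
       0.19 , 0.195, 0.2  , 0.205, 0.21 , 0.215]))
0.17 289 189 [-0.04013701 -0.00862334  0.17985253] [0.50056215 0.13414433 0.17708764] [0.54924533 0.15479915 0.18209788]
0.188 43 31 [-0.00824987  0.22070531  0.19129698] [0.5053515  0.15182289 0.19248435] [0.54647185 0.15499878 0.19603432]
```

The cup's top face is level at z≈0.180, so its foot is about 0.109 m above the counter. Lowering.

Call:
move_arm(deltas=[40,12.9,15.3,0,0,0,0,40,12.9,15.3,0,0,0,0,40,12.9,15.3,0,0,0,0,40,12.9,15.3,0,0,0,0,40,6.4,7.6,0,0,0,0,40,6.4,7.6,0,0,0,0,40,2,2.3,0,0,0,0,40,0,0,0,0,0,0,40,0,0,0,0,0,0])

```text
t: 8.4
tcp_pos: [0.5233, 0.149, 0.0541]
tool_rot: [-0.299, 0.64, -0.299, 0.641]
force: [-0.8, 0.5, -1.9]
finger_gap: 0.552
```

Call:
move_arm(deltas=[40,1,1.1,0,0,0,0,40,1,1.1,0,0,0,0,40,0.6,0.8,0,0,0,0,40,0,0,0,0,0,0])

```text
t: 8.8
tcp_pos: [0.5229, 0.1488, 0.0496]
tool_rot: [-0.299, 0.641, -0.299, 0.641]
force: [-0.4, 0.6, -2.5]
finger_gap: 0.552
```

```bash
python3 - <<'E'
from h import *
from station import manip,viewer
s=manip.sense();print(s["t"],s["tcp_pos"],s["q"].round(3),s["force"].round(2),s["finger_gap"]*85.4)
E
```

```text
8.8 [0.52286781 0.14880518 0.049556  ] [ 0.45   0.948  1.516 -0.806  1.274  0.94 ] [-0.44  0.64 -2.54] 47.144423443899804
```

Predicted contact is at TCP z≈0.046–0.047. I'll continue in 0.7 mm steps.

Call:
move_arm(deltas=[40,0.6,0.8,0,0,0,0,40,0.6,0.8,0,0,0,0,40,0.6,0.8,0,0,0,0,40,0,0,0,0,0,0])

```text
t: 9.2
tcp_pos: [0.5229, 0.1489, 0.0465]
tool_rot: [-0.299, 0.641, -0.299, 0.641]
force: [0.1, 0.2, -2.5]
finger_gap: 0.559
```

Call:
move_arm(deltas=[40,0.4,0.5,0,0,0,0,40,0.4,0.5,0,0,0,0,40,0,0,0,0,0,0])

```text
t: 9.5
tcp_pos: [0.5229, 0.149, 0.0464]
tool_rot: [-0.299, 0.64, -0.299, 0.641]
force: [-1.4, 1.4, 5.2]
finger_gap: 0.554
```

Contact: the vertical force rose by about 7.7 N. Opening and backing off.

Call:
move_arm(deltas=[60,0,0,0,0,0,0,70,0,0,0,0,0,0,85,0,0,0,0,0,0,85,0,0,0,0,0,0,85,0,0,0,0,0,0,85,-10,0,0,0,0,0,85,-20,0,0,0,0,0,85,-30,0,0,0,0,0,85,-40,0,0,0,0,0,85,-40,0,0,0,0,0])

```text
t: 10.5
tcp_pos: [0.5225, 0.2575, 0.1365]
tool_rot: [-0.299, 0.641, -0.299, 0.641]
force: [1.1, 0.7, -0.4]
finger_gap: 0.993
```

```bash
python3 - <<'E'
from h import *
from station import manip,viewer
s=manip.sense();print(s["t"],s["tcp_pos"],s["q"].round(3),s["force"].round(2),s["finger_gap"]*85.4)
o=[]
for n in("wrist","scene"):
    d=viewer.snapshot(n);pickle.dump(d,open(n+"5.pkl","wb"))
    P=cloud(d);P[d["depth"]==0]=0
    m=(abs(P[...,0]-.5225)<.04)&(abs(P[...,1]-.155)<.05)&(P[...,2]>.03)&(P[...,2]<.1)
    Q=P[m];print(n,Q.min(0),Q.max(0))
    for a,b in((.066,.076),(.081,.09)):
        T=Q[(Q[:,2]>a)&(Q[:,2]<b)]
        if len(T)>5: print(cv2.minAreaRect((T[:,:2]*1000).astype(np.float32)),T[:,2].mean())
    p=proj(d,[.5225,.155,.05]).astype(int);r=80
    o.append(cv2.resize(d["image"][max(0,p[1]-r):p[1]+r,p[0]-r:p[0]+r,::-1],(400,400),interpolation=cv2.INTER_CUBIC))
cv2.imwrite("pics/v5.png",np.hstack(o))
E
```

```text
10.5 [0.5225174  0.25746692 0.13645681] [ 0.591  0.88   1.316 -0.689  1.541  0.831] [ 1.07  0.68 -0.41] 84.821338921815
wrist [0.49971372 0.14734615 0.03000071] [0.54792301 0.18337415 0.08593107]
((523.6357421875, 165.35157775878906), (47.987648010253906, 35.415184020996094), 0.7177737951278687) 0.070436102416288
((523.6668701171875, 159.3055877685547), (43.75471115112305, 11.419709205627441), 0.983229398727417) 0.08401922494228249
scene [0.49848404 0.13390019 0.03008748] [0.55007035 0.1819876  0.09012747]
((524.0892944335938, 157.92379760742188), (50.829864501953125, 47.77288055419922), 1.058769702911377) 0.07011892113961023
((523.60693359375, 157.8822021484375), (11.918025016784668, 44.81052780151367), 89.83467864990234) 0.08501956823273807
```

View pics/v5.png

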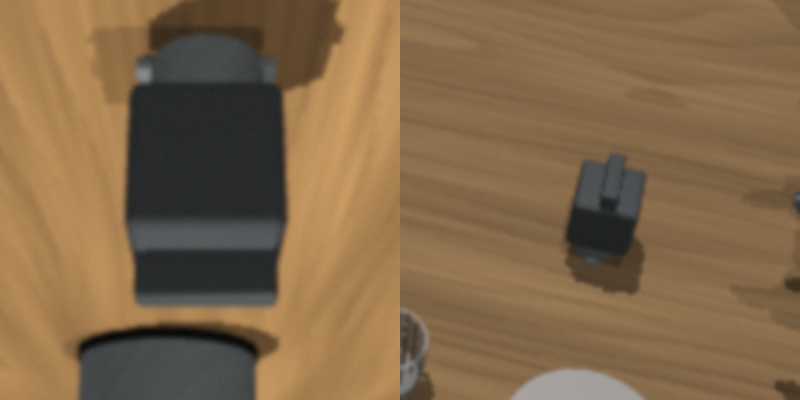

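The cup stands upright at about (0.5235, 0.1585), with body top at 70 mm and bar top at 85 mm as specified; both views agree. Next I'll bring the tool vertical above the cup and measure with the wrist camera.

Call:
move_arm(deltas=[85,-40,0,0,0,0,0,85,0,0,0,0,0,8.4,85,0,0,0,0,0,8.4,85,0,0,0,0,0,8.4,85,0,0,0,0,0,8.4,85,0,0,0,0,0,8.4,85,0,0,0,0,0,8,85,0,0,0,0,0,0,85,0,0,0,0,0,0])

```text
t: 11.5
tcp_pos: [0.5227, 0.2858, 0.161]
tool_rot: [-0.0, 0.707, -0.001, 0.707]
force: [-0.6, 0.8, -0.7]
finger_gap: 0.996
```

```bash
python3 - <<'E'
from h import *
from station import manip,viewer
s=manip.sense();print(s["t"],s["tcp_pos"],s["q"].round(3),s["force"].round(2),s["finger_gap"]*85.4)
plan(s,[.5235,.1585,.22],toolR([0,0,-1],[1,0,0]))
E
```

```text
11.5 [0.52265265 0.28582984 0.16098633] [ 0.314  0.576  1.573 -0.002  0.994  0.316] [-0.55  0.82 -0.68] 85.02239548591834
rotvec deg [-0.08 -0.05  0.11] | shift after rot [ -59.  -127.3    0.8] | shift before rot [ -58.8 -127.4    1. ]
```

Call:
move_arm(deltas=[85,-20,-30,0,0,0,0,85,-20,-40,0.8,0,0,0,85,-19,-37,0,0,0,0,85,0,-20,0,0,0,0,85,0,0,0,0,0,0,85,0,0,0,0,0,0])

```text
t: 12.1
tcp_pos: [0.5236, 0.1609, 0.2196]
tool_rot: [-0.001, 0.707, 0.0, 0.707]
force: [0.9, -0.5, -0.1]
finger_gap: 0.992
```

```bash
python3 - <<'E'
from h import *
from station import manip,viewer
d=viewer.snapshot("wrist");s=manip.sense();print(s["t"],s["tcp_pos"],s["qd"].round(3))
cv2.imwrite("pics/w6.png",d["image"][:,:,::-1]);pickle.dump((d,s),open("w6.pkl","wb"))
P=cloud(d);P[d["depth"]==0]=0
m=(abs(P[...,0]-.5225)<.04)&(abs(P[...,1]-.155)<.05)&(P[...,2]>.03)&(P[...,2]<.1)
Q=P[m];print(Q.min(0),Q.max(0))
for a,b in((.066,.076),(.081,.09)):
    T=Q[(Q[:,2]>a)&(Q[:,2]<b)];print(cv2.minAreaRect((T[:,:2]*1000).astype(np.float32)),T[:,2].mean())
E
```

```text
12.15 [0.52342262 0.16126203 0.21940129] [ 0.008  0.002  0.003  0.004 -0.002 -0.005]
[0.49981644 0.13481964 0.03159158] [0.5478604  0.18172492 0.08729621]
((523.7930908203125, 158.25628662109375), (47.88783645629883, 46.87245559692383), 0.021726295351982117) 0.06994620778356883
((523.9428100585938, 157.84059143066406), (43.422760009765625, 12.377659797668457), 0.6556195616722107) 0.08492856258223842
```

View pics/w6.png

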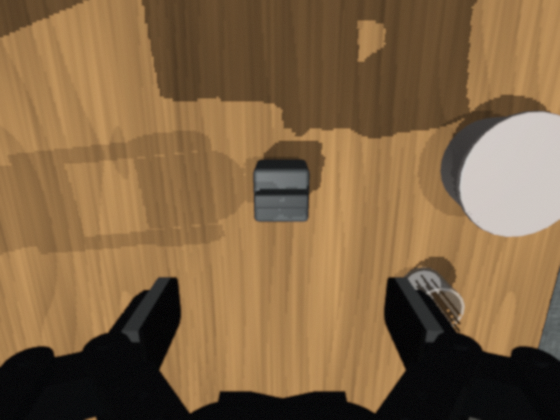

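The wrist view shows the cup upright at (281,190), at (0.524, 0.158). Now an empty-handed look at the mill from the same relative pose.

Call:
move_arm(deltas=[85,-6,-38,-3,0,0,0,85,-6,-43,-3,0,0,0,85,-6,-43,-3,0,0,0,85,0,-43,-3,0,0,0,85,0,-43,-4,0,0,0,85,0,-43,-4,0,0,0,85,0,-43,-4,0,0,0,85,0,-43,-5,0,0,0,85,0,-43,0,0,0,0,85,0,-5,0,0,0,0])

```text
t: 13.15
tcp_pos: [0.4964, -0.2309, 0.2375]
tool_rot: [-0.0, 0.707, -0.002, 0.707]
force: [0.1, -0.2, -0.8]
finger_gap: 0.989
```

Call:
move_arm(deltas=[85,0,0,0,0,0,0,85,0,0,0,0,0,0,85,0,0,0,0,0,0])

```text
t: 13.45
tcp_pos: [0.495, -0.2249, 0.2377]
tool_rot: [-0.001, 0.708, 0.002, 0.707]
force: [-0.2, 0.7, -0.8]
finger_gap: 0.993
```

```bash
python3 - <<'E'
from h import *
from station import manip,viewer
d=viewer.snapshot("wrist");s=manip.sense();print(s["t"],s["tcp_pos"],s["qd"].round(3))
cv2.imwrite("pics/w7.png",d["image"][:,:,::-1]);pickle.dump((d,s),open("w7.pkl","wb"))
p=proj(d,[.494,-.23,.097]).astype(int);print(p);crop(d,p[0],p[1],95,"pics/w7c.png",4) if 0 else crop(d,p[0],p[1],90,"pics/w7c.png",3)
E
```

```text
13.5 [ 0.4950131  -0.22514016  0.23785223] [-0.007 -0.003 -0.003 -0.001 -0.003 -0.004]
[279 201]
```

View pics/w7c.png

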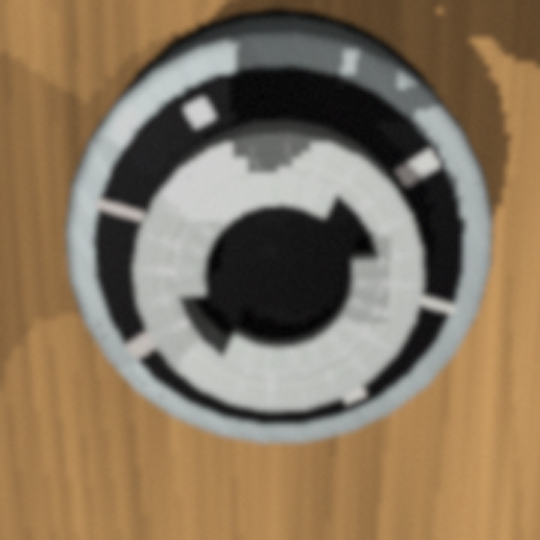

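The close-up shows the collar hole centred at about crop (281,276), notches at upper right and lower left, and white marks at (412,165), (437,305), (355,395), (143,345), (122,210) and (200,112). Fitting them now.

```bash
python3 - <<'E'
from h import *
d,s=pickle.load(open("w7.pkl","rb"));P=cloud(d);P[d["depth"]==0]=0
c0=np.array([.494,-.23])
rr=np.hypot(P[...,0]-c0[0],P[...,1]-c0[1])
rim=(abs(P[...,2]-.097)<.006)&(rr<.045)
print("rim z",np.median(P[...,2][rim]))
cs,hh=cv2.findContours(rim.astype(np.uint8),cv2.RETR_CCOMP,cv2.CHAIN_APPROX_NONE)
for c,h in zip(cs,hh[0]):
    if len(c)<40: continue
    W=np.array([ray(d,*p[0],.097)[:2] for p in c])
    # circle fit w/ trimming
    K=W
    for _ in range(8):
        A=np.c_[2*K,np.ones(len(K))];x=np.linalg.lstsq(A,(K**2).sum(1),rcond=None)[0];R=np.sqrt(x[2]+x[:2]@x[:2])
        e=abs(np.hypot(*(W-x[:2]).T)-R);K=W[e<max(.0012,0)] if (e<.0012).sum()>20 else W
    print("hole" if h[3]>=0 else "outer",len(c),len(K),x[:2].round(4),R.round(4))
    if h[3]>=0:
        v=W-x[:2];far=np.hypot(*v.T)>.024;a=np.degrees(np.arctan2(v[far,1],v[far,0]));print("notch",np.median(a[a>0]),a[a>0].min(),a[a>0].max(),np.median(a[a<0]),a[a<0].min(),a[a<0].max())
im=d["image"]
m=(rr>.041)&(rr<.055)&(P[...,2]<.082)&(P[...,2]>.068)&(im.min(2)>120)
k,l,st,ce=cv2.connectedComponentsWithStats(m.astype(np.uint8))
for i in range(1,k):
    if st[i,4]>4:
        w=ray(d,*ce[i],.075)[:2]-c0;print(st[i,4],np.hypot(*w).round(4),np.degrees(np.arctan2(w[1],w[0])).round(1))
E
```

```text
rim z 0.09720313198270122
outer 270 270 [ 0.4957 -0.231 ] 0.04
hole 180 180 [ 0.496  -0.2303] 0.0227
notch 31.422411246419244 11.7817571087332 56.10299922464945 -147.98400806747514 -167.08124121586093 -124.05677001018525
217 0.0489 143.0
78 0.0463 117.3
70 0.0508 31.7
11 0.0535 -178.2
5 0.0423 -171.9
35 0.051 -18.3
61 0.05 -143.9
24 0.0525 -61.2
```

Mill centre is about (0.4957, −0.231) and the fitted rim radius is 40.0 mm, exactly as specified. The notch line is at 34°, and all six marks agree within about 1°. Going back to grasp the cup from above.

Call:
move_arm(deltas=[85,0,30,3,0,0,0,85,0,43,4,0,0,0,85,0,43,4,0,0,0,85,0,43,4,0,0,0,85,0,43,4,0,0,0,85,0,43,4,0,0,0,85,0,43,4,0,0,0,85,0,43,1,0,0,0,85,0,32,0,0,0,0,85,0,15,0,0,0,0])

```text
t: 14.5
tcp_pos: [0.5216, 0.1545, 0.2382]
tool_rot: [-0.002, 0.707, 0.002, 0.707]
force: [-0.1, 0.0, 0.6]
finger_gap: 0.996
```

Call:
move_arm(deltas=[85,0,0,0,0,0,0,85,0,0,0,0,0,0,85,0,0,0,0,0,0])

```text
t: 14.8
tcp_pos: [0.5227, 0.1496, 0.238]
tool_rot: [0.0, 0.707, -0.001, 0.707]
force: [0.5, -0.1, 0.6]
finger_gap: 0.995
```

```bash
python3 - <<'E'
from h import *
from station import manip,viewer
s=manip.sense();print(s["t"],s["tcp_pos"],s["qd"].round(3))
plan(s,[.5238,.158,.030],toolR([0,0,-1],[1,0,0]))
E
```

```text
14.8 [0.52274415 0.14956394 0.2379955 ] [-0.012  0.001 -0.002  0.002 -0.002  0.002]
rotvec deg [-0.05 -0.01  0.03] | shift after rot [208.    8.4   1.1] | shift before rot [208.    8.6   1.1]
```

Call:
move_arm(deltas=[85,20,8.4,1,0,0,0,85,35,0,0,0,0,0,85,40,0,0,0,0,0,85,20,0,0,0,0,0,85,0,0,0,0,0,0,85,0,0,0,0,0,0])

```text
t: 15.4
tcp_pos: [0.5243, 0.1581, 0.1232]
tool_rot: [0.0, 0.707, -0.001, 0.707]
force: [-0.6, 0.1, -0.6]
finger_gap: 1.001
```

```bash
python3 - <<'E'
from h import *
from station import manip,viewer
d=viewer.snapshot("wrist");s=manip.sense();print(s["t"],s["tcp_pos"],s["qd"].round(3))
plan(s,[.5238,.158,.030],toolR([0,0,-1],[1,0,0]))
cv2.imwrite("pics/w8.png",d["image"][:,:,::-1])
E
```

```text
15.45 [0.52491501 0.15841333 0.12403821] [ 0.01  -0.017 -0.01   0.001 -0.     0.001]
rotvec deg [-0.05  0.12 -0.  ] | shift after rot [94.  -0.4 -1.1] | shift before rot [94.  -0.4 -1.3]
```

View pics/w8.png

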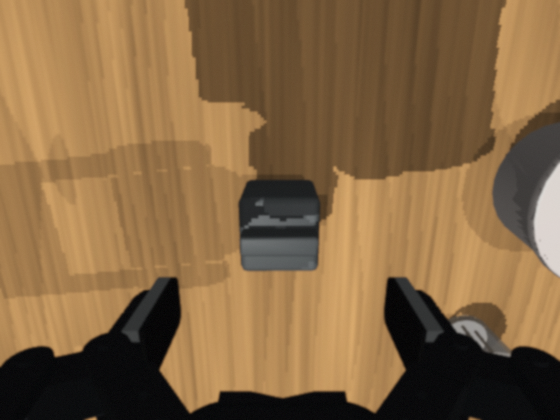

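The cup at (280,225) is centred between the fingers. Descending and gripping.

Call:
move_arm(deltas=[85,20,0,-1,0,0,0,85,25,0,0,0,0,0,85,24,0,0,0,0,0,85,16,0,0,0,0,0,85,8,0,0,0,0,0,85,0,0,0,0,0,0,85,0,0,0,0,0,0])

```text
t: 16.15
tcp_pos: [0.5238, 0.1593, 0.0312]
tool_rot: [-0.0, 0.706, 0.0, 0.708]
force: [0.2, -1.0, -0.2]
finger_gap: 0.996
```

Call:
move_arm(deltas=[60,0,0,0,0,0,0,55,0,0,0,0,0,0,52,0,0,0,0,0,0,40,0,0,0,0,0,0,40,0,0,0,0,0,0,40,0,0,0,0,0,0,40,0,0,0,0,0,0,40,0,0,0,0,0,0], force=60)

```text
t: 16.95
tcp_pos: [0.5231, 0.1593, 0.0307]
tool_rot: [-0.0, 0.707, 0.0, 0.707]
force: [-1.3, 0.3, 5.3]
finger_gap: 0.557
```

```bash
python3 - <<'E'
from h import *
from station import manip,viewer
d=viewer.snapshot("wrist");s=manip.sense();print(s["t"],s["tcp_pos"],s["q"].round(3),s["force"].round(1),s["ft_torque"].round(2),s["finger_gap"]*85.4)
print(Ro.from_quat(s["tool_rot"]).as_matrix().round(3))
cv2.imwrite("pics/w9.png",d["image"][:,:,::-1])
E
```

```text
17.0 [0.52316052 0.15934221 0.03068792] [0.091 0.735 1.771 0.    0.635 0.091] [0.1 0.5 5.6] [0.03 0.05 0.03] 47.76300131306123
[[ 0.001 -0.001  1.   ]
 [ 0.     1.     0.001]
 [-1.     0.     0.001]]
```

View pics/w9.png

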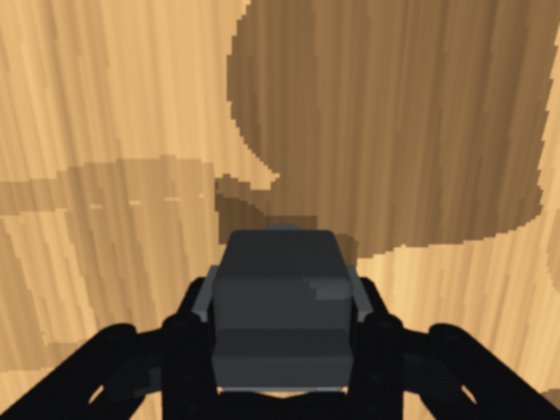

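Gripped with the cup centred in the jaw, TCP about 1.3 mm ahead of the cup axis in tool y. Lifting and turning +34° (CCW).

Call:
move_arm(deltas=[40,-20,0,0,0,0,0,40,-40,0,0,0,0,0,40,-45,0,0,0,0,0,40,-40,0,0,0,0,0,40,0,0,0,-8.5,0,0,40,0,0,0,-8.5,0,0,40,0,0,0,-8.5,0,0,40,0,0,0,-8.5,0,0,40,0,0,0,0,0,0,40,0,0,0,0,0,0])

```text
t: 18.0
tcp_pos: [0.5222, 0.1592, 0.1745]
tool_rot: [-0.206, 0.677, 0.206, 0.676]
force: [0.2, -0.2, -1.8]
finger_gap: 0.551
```

```bash
cat > st.py <<'E'
from h import *
from station import manip,viewer
import sys
s=manip.sense();print(s["t"],s["tcp_pos"].round(4),"q",s["q"].round(3),"F",s["force"].round(1),"T",s["ft_torque"].round(2),s["finger_gap"]*85.4)
yaw=float(sys.argv[1]) if len(sys.argv)>1 else 34
z=float(sys.argv[2]) if len(sys.argv)>2 else .175
j=[np.cos(np.radians(yaw)),np.sin(np.radians(yaw)),0]
R=Ro.from_quat(s["tool_rot"]).as_matrix();print("jaw yaw",np.degrees(np.arctan2(R[1,2],R[0,2])).round(2),"approach",R[:,0].round(3))
plan(s,[.4948,-.2297,z],toolR([0,0,-1],j))
E
python3 st.py
```

```text
18.0 [0.5222 0.1592 0.1745] q [ 0.091  0.499  1.688  0.     0.956 -0.5  ] F [ 0.2 -0.2 -1.8] T [ 0.01 -0.01  0.05] 47.095177977656945
jaw yaw 33.85 approach [-0.001 -0.    -1.   ]
rotvec deg [-0.15 -0.07 -0.04] | shift after rot [  -0.5 -307.1 -240.2] | shift before rot [  -0.5 -307.7 -239.4]
```

Call:
move_arm(deltas=[40,0,-20,-16,0,0,0,40,0,-35,-27,0,0,0,40,0,-35,-27,0,0,0,40,0,-35,-27,0,0,0,40,0,-35,-27,0,0,0,40,0,-35,-27,0,0,0,40,0,-35,-27,0,0,0,40,0,-35,-27,0,0,0,40,0,-27,-25,0,0,0,40,0,-15,-10,0,0,0])

```text
t: 19.0
tcp_pos: [0.4951, -0.2328, 0.1748]
tool_rot: [-0.205, 0.677, 0.205, 0.677]
force: [-0.6, 0.2, -2.6]
finger_gap: 0.552
```

Call:
move_arm(deltas=[40,0,0,0,0,0,0,40,0,0,0,0,0,0,40,0,0,0,0,0,0])

```text
t: 19.3
tcp_pos: [0.4953, -0.2277, 0.1747]
tool_rot: [-0.207, 0.676, 0.208, 0.676]
force: [-1.0, 0.7, -2.0]
finger_gap: 0.553
```

```bash
python3 st.py
```

```text
19.3 [ 0.4953 -0.2277  0.1747] q [-6.360e-01  4.970e-01  1.690e+00  1.000e-03  9.560e-01 -1.231e+00] F [-1.   0.7 -2. ] T [-0.    0.04  0.04] 47.19862187374111
jaw yaw 34.07 approach [-0.001  0.001 -1.   ]
rotvec deg [ 0.07 -0.01 -0.11] | shift after rot [-0.3 -1.4 -1.5] | shift before rot [-0.3 -1.4 -1.5]
```

Call:
move_arm(deltas=[40,10,-1.4,-1.5,0,0,0,40,18,0,0,0,0,0,40,10,0,0,0,0,0,40,4,0,0,0,0,0,40,0,0,0,0,0,0,40,0,0,0,0,0,0])

```text
t: 19.9
tcp_pos: [0.4954, -0.2315, 0.1332]
tool_rot: [-0.207, 0.676, 0.207, 0.676]
force: [0.4, 0.4, -2.7]
finger_gap: 0.556
```

```bash
python3 st.py 34 .1137; python3 - <<'E'
from h import *
from station import viewer
o=[]
for n in("scene","side"):
    d=viewer.snapshot(n);p=proj(d,[.495,-.23,.11]).astype(int);r=40
    pickle.dump(d,open(n+"10.pkl","wb"))
    o.append(cv2.resize(d["image"][max(0,p[1]-r):p[1]+r,p[0]-r:p[0]+r,::-1],(400,400),interpolation=cv2.INTER_CUBIC))
cv2.imwrite("pics/v10.png",np.hstack(o))
E
```

```text
19.9 [ 0.4954 -0.2315  0.1332] q [-0.641  0.561  1.72   0.     0.859 -1.236] F [ 0.4  0.4 -2.7] T [0.01 0.02 0.01] 47.48028508174671
jaw yaw 34.04 approach [ 0. -0. -1.]
rotvec deg [0.04 0.01 0.03] | shift after rot [19.5  1.8  0.5] | shift before rot [19.5  1.8  0.5]
```

View pics/v10.png

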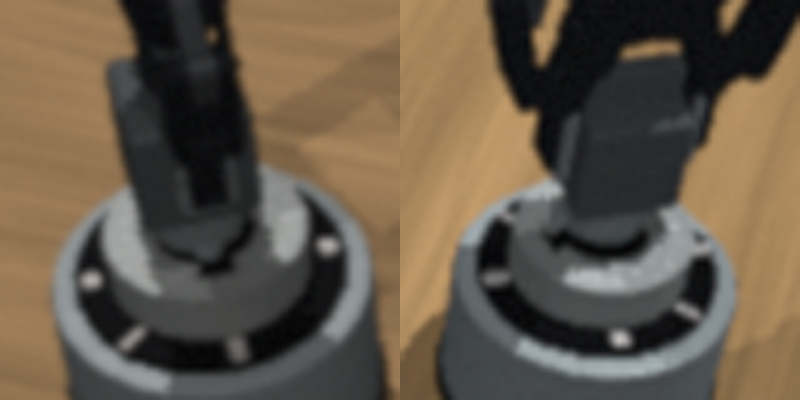

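The cup is above the collar with its lug lined up to the near notch, at (215,268) in the left panel. I'll correct +1.8 mm in tool y and let it settle.

Call:
move_arm(deltas=[40,0,1.6,0.4,0,0,0,40,0,0,0,0,0,0,40,0,0,0,0,0,0,40,0,0,0,0,0,0])

```text
t: 20.4
tcp_pos: [0.4946, -0.23, 0.1332]
tool_rot: [-0.207, 0.676, 0.207, 0.676]
force: [-0.2, -0.2, -1.6]
finger_gap: 0.557
```

```bash
python3 st.py 34 .1137
```

```text
20.4 [ 0.4946 -0.23    0.1332] q [-0.64   0.56   1.724 -0.     0.857 -1.234] F [-0.2 -0.2 -1.6] T [ 0.03 -0.    0.03] 47.596376474783
jaw yaw 34.03 approach [ 0. -0. -1.]
rotvec deg [0.03 0.01 0.02] | shift after rot [19.5  0.2  0.3] | shift before rot [19.5  0.2  0.3]
```

Call:
move_arm(deltas=[40,2,0,0,0,0,0,40,1.5,0,0,0,0,0,40,1,0,0,0,0,0,40,1,0,0,0,0,0,40,1,0,0,0,0,0,40,0,0,0,0,0,0])

```text
t: 21.0
tcp_pos: [0.4945, -0.2299, 0.1263]
tool_rot: [-0.207, 0.676, 0.207, 0.676]
force: [-0.6, -0.6, -2.2]
finger_gap: 0.554
```

Call:
move_arm(deltas=[40,1,0,0,0,0,0,40,0.5,0,0,0,0,0,40,0,0,0,0,0,0])

```text
t: 21.3
tcp_pos: [0.4945, -0.2299, 0.1249]
tool_rot: [-0.207, 0.676, 0.207, 0.676]
force: [0.2, 0.6, -2.1]
finger_gap: 0.555
```

```bash
python3 st.py 34 .1137
```

```text
21.3 [ 0.4945 -0.2299  0.1249] q [-0.64   0.573  1.73  -0.     0.839 -1.234] F [ 0.2  0.6 -2.1] T [ 0.02 -0.01  0.03] 47.36138679948031
jaw yaw 34.03 approach [-0.  0. -1.]
rotvec deg [ 0.03 -0.   -0.01] | shift after rot [11.2 -0.   0.3] | shift before rot [11.2 -0.   0.3]
```

The foot is about 3 mm inside the rim with no contact force. Continuing.

Call:
move_arm(deltas=[40,1,0,0,0,0,0,40,1,0,0,0,0,0,40,1,0,0,0,0,0,40,1,0,0,0,0,0,40,0,0,0,0,0,0])

```text
t: 21.8
tcp_pos: [0.4945, -0.2298, 0.1208]
tool_rot: [-0.207, 0.676, 0.207, 0.676]
force: [0.4, 0.6, -2.5]
finger_gap: 0.557
```

Call:
move_arm(deltas=[40,1,0,0,0,0,0,40,1,0,0,0,0,0,40,1,0,0,0,0,0,40,1,0,0,0,0,0,40,0,0,0,0,0,0])

```text
t: 22.3
tcp_pos: [0.4945, -0.2299, 0.1168]
tool_rot: [-0.207, 0.676, 0.207, 0.676]
force: [-0.2, -0.4, -2.6]
finger_gap: 0.558
```

```bash
python3 st.py 34 .1137
```

```text
22.3 [ 0.4945 -0.2299  0.1168] q [-0.64   0.586  1.735  0.     0.821 -1.234] F [-0.2 -0.4 -2.6] T [ 0.03  0.02 -0.  ] 47.64434106375305
jaw yaw 34.02 approach [-0.  0. -1.]
rotvec deg [ 0.02 -0.01 -0.02] | shift after rot [ 3.1 -0.1  0.4] | shift before rot [ 3.1 -0.1  0.4]
```

Call:
move_arm(deltas=[40,1,0,0,0,0,0,40,0.7,0,0,0,0,0,40,0.7,0,0,0,0,0,40,0.5,0,0,0,0,0,40,0,0,0,0,0,0])

```text
t: 22.8
tcp_pos: [0.4946, -0.2299, 0.114]
tool_rot: [-0.207, 0.676, 0.207, 0.676]
force: [-0.1, -0.5, -2.1]
finger_gap: 0.557
```

Call:
move_arm(deltas=[40,0.4,0,0,0,0,0,40,0.3,0,0,0,0,0,40,0,0,0,0,0,0])

```text
t: 23.1
tcp_pos: [0.4946, -0.23, 0.1137]
tool_rot: [-0.207, 0.676, 0.207, 0.676]
force: [-0.1, 0.5, 0.5]
finger_gap: 0.552
```

```bash
python3 st.py 34 .1137
```

```text
23.1 [ 0.4946 -0.23    0.1137] q [-0.64   0.591  1.737 -0.     0.813 -1.234] F [-0.1  0.5  0.5] T [0.04 0.04 0.02] 47.1105325078374
jaw yaw 34.03 approach [ 0. -0. -1.]
rotvec deg [0.03 0.   0.01] | shift after rot [-0.   0.1  0.3] | shift before rot [-0.   0.1  0.3]
```

Seated: the TCP is at the predicted z of 0.1137 with about 2.6 N of contact. Twisting clockwise in two stages and watching force and torque.

Call:
move_arm(deltas=[40,0,0,0.1,4,0,0,40,0,0,0.1,4,0,0,40,0,0,0.1,4,0,0,40,0,0,0.1,4,0,0,40,0,0,0.1,4,0,0,40,0,0,0.1,4,0,0,40,0,0,0,0,0,0,40,0,0,0,0,0,0])

```text
t: 23.9
tcp_pos: [0.4953, -0.2293, 0.1137]
tool_rot: [-0.062, 0.704, 0.062, 0.705]
force: [1.2, 2.6, 1.9]
finger_gap: 0.553
```

```bash
python3 st.py -17 .1137
```

```text
23.9 [ 0.4953 -0.2293  0.1137] q [-6.390e-01  5.920e-01  1.736e+00  1.000e-03  8.140e-01 -8.160e-01] F [1.2 2.6 1.9] T [ 0.48 -0.14  0.11] 47.25872984514777
jaw yaw 10.12 approach [ 0.  0. -1.]
rotvec deg [ 2.712e+01  3.000e-02 -2.000e-02] | shift after rot [-0.  -0.5 -0.4] | shift before rot [-0.  -0.3 -0.6]
```

Call:
move_arm(deltas=[40,0,0,0,4,0,0,40,0,-0.2,0,4,0,0,40,0,0,0,4,0,0,40,0,-0.2,0,4,0,0,40,0,0,0,4,0,0,40,0,0,0,4,0,0,40,0,0,0,3,0,0,40,0,0,0,0,0,0,40,0,0,0,0,0,0])

```text
t: 24.8
tcp_pos: [0.4961, -0.2301, 0.1137]
tool_rot: [0.104, 0.699, -0.104, 0.7]
force: [4.1, 4.2, 1.3]
finger_gap: 0.555
```

```bash
python3 st.py -17 .1137;  python3 - <<'E'
from h import *
from station import viewer
o=[]
for n in("scene","side"):
    d=viewer.snapshot(n);p=proj(d,[.495,-.23,.11]).astype(int);r=40
    pickle.dump(d,open(n+"11.pkl","wb"))
    o.append(cv2.resize(d["image"][max(0,p[1]-r):p[1]+r,p[0]-r:p[0]+r,::-1],(400,400),interpolation=cv2.INTER_CUBIC))
cv2.imwrite("pics/v11.png",np.hstack(o))
d=viewer.snapshot("wrist");cv2.imwrite("pics/w11.png",d["image"][:,:,::-1])
E
```

```text
24.8 [ 0.4961 -0.2301  0.1137] q [-6.390e-01  5.920e-01  1.735e+00  1.000e-03  8.130e-01 -3.450e-01] F [4.1 4.2 1.3] T [ 0.64 -0.68  0.16] 47.37139698654642
jaw yaw -16.89 approach [ 0.002 -0.    -1.   ]
rotvec deg [ 0.11  0.12 -0.02] | shift after rot [-0.   0.  -1.4] | shift before rot [-0.   0.  -1.4]
```

View pics/v11.png

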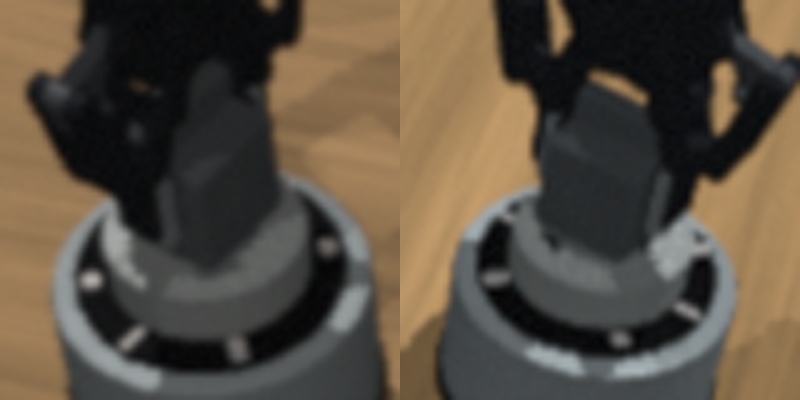

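View pics/w11.png

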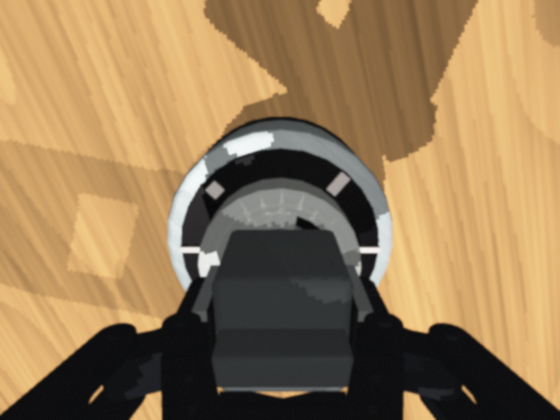

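The wrist view shows the two narrow halfway marks at (190,249) and (370,249), level with the cup's bar direction. Jaw yaw is −16.9° against a −17° target, and the reaction torque is 0.16 N m, close to the expected 0.18. One settling check before handing in.

Call:
move_arm(deltas=[40,0,0,0,0,0,0,40,0,0,0,0,0,0,40,0,0,0,0,0,0,40,0,0,0,0,0,0,40,0,0,0,0,0,0])

```text
t: 25.45
tcp_pos: [0.4961, -0.2301, 0.1137]
tool_rot: [0.104, 0.699, -0.104, 0.7]
force: [4.2, 3.8, 1.5]
finger_gap: 0.555
```

```bash
python3 st.py -17 .1137; python3 - <<'E'
from h import *
from station import viewer,job
for n,g in(("scene",0),("side",0)):
    a=pickle.load(open(n+"0.pkl","rb"));b=viewer.snapshot(n)
    A,B=cloud(a),cloud(b)
    for k,c,r in(("jar",(.739,-.149),.06),("picks",(.681,.034),.045),("tub",(.731,.173),.075)):
        o=[]
        for P,d in((A,a),(B,b)):
            m=(np.hypot(P[...,0]-c[0],P[...,1]-c[1])<r)&(P[...,2]>.03)&(d["depth"]>0)&(P[...,2]<.12);Q=P[m];o.append((Q.min(0)+Q.max(0))/2)
        print(n,k,((o[1]-o[0])*1000).round(1))
print(job.sign_off())
E
```

```text
25.45 [ 0.4961 -0.2301  0.1137] q [-6.390e-01  5.920e-01  1.735e+00  1.000e-03  8.130e-01 -3.450e-01] F [4.2 3.8 1.5] T [ 0.64 -0.72  0.17] 47.358669327182575
jaw yaw -16.93 approach [ 0.002 -0.    -1.   ]
rotvec deg [ 0.07  0.12 -0.02] | shift after rot [-0.   0.  -1.4] | shift before rot [-0.   0.  -1.4]
scene jar [-0.7 -0.2 -0.1]
scene picks [-0.1  0.2  0.1]
scene tub [ 0.5 -0.1  0.1]
side jar [-0.4 -0.4 -0.1]
side picks [ 0.1  0.2 -0.2]
side tub [-0.3 -0.3  0.2]
the job is handed in; nothing more can be done
None
```

The cup is upright in the mill's collar, turned to the halfway mark and still held by the gripper. I handed the job in at about 25.5 s of the 58 s allowed; the hand-in reports no verdict.

I stood the cup upright on the counter and let go. I then re-gripped it from above, lowered it fully through the notches (notch line at 34°) and twisted it 51° clockwise.

**Last checks:**
- **Twist:** the jaw pointed at −16.9°, against a halfway line at about −17°. The wrist picture showed both narrow marks level with the cup's bar, and the wrist felt 0.17 N m of torque (0.18 expected). The ring's own angle could not be read, so the halfway position rests on these signs.
- **Seating:** the tool stood at the height predicted for a fully seated cup (0.1137 m), with light downward contact.
- **Grip:** the fingers were stopped on the cup at a gap of about 47.4 mm with a 60 N grip set, and the pose held still for 0.5 s.
- **Bystanders:** the jar, pot and tub had moved less than 1 mm between the before and after views.

**Small disagreement:** a sideways force of about 5–6 N stayed on the wrist, so the neck is leaning lightly on the collar. I left it, because the neck's play of about 1.5 mm is well inside the 4 mm limit.

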